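# Lay the bottle in its cradle, then hold the sprung cover just below balance

### The arm

A 7-joint arm with a two-finger parallel gripper is mounted at the origin on the work surface. World frame = base frame: x ahead of the robot, y to its left, z up, the work surface at z = 0. Lengths are in m, angles in degrees, forces in N, time in s.
With the tool pointing down it reaches from about 0.425 to 0.875 m from the base axis. Payload 4.7 kg.
Tool frame: the origin (TCP) lies on the centre line of the jaws, within the pads' length; the fingertips stand 14 mm ahead of it and the grasp point (between the pads) lies 5 mm behind it; z points along the fingers, y is the line along which they close (so a half turn about z gives the same grasp; the last joint's range is limited). The gripper opens to 87 mm and grips with 3 to 60 N. Pads are 19 mm wide; open, the fingers measure 117 mm over their backs; the gripper's body (75 mm by 190 mm) begins 51 mm behind the grasp point.
Start: joints at [65.609, 18.392, -4.016, 83.108, 1.295, 78.541, -3.26], TCP at [0.277, -0.588, 0.237] pointing down, gripper open.
Joint ranges: [-163.93, 163.93], [-17.29, 119.83], [-79.2, 71.16], [3.27, 140.29], [-89.18, 269.18], [5.43, 117.66], [-154.24, 154.24]. Speed limits (degrees/s): [147.25, 147.25, 180, 180, 180, 180, 180].

### API

Orientations are given as [roll, pitch, yaw] about the fixed x, y, z axes, in that order (R = Rz(yaw) Ry(pitch) Rx(roll)).
In Python, from cell import env gives the robot as it stands.
- The arm moves only by the tool jog_arm, never from a script. Its argument "motion" is a list that holds one entry, the list of rows, each a list of 7 numbers: the shift along the tool's x, y, z in units of 0.1 m (1.0 is 0.1 m), then the turn, a rotation vector about the tool's x, y, z in units of 180 degrees (1.0 is 180 degrees), then the closure, from 0 (fully open) to 1 (shut). A call has 1 to 5 rows; each row is the pose to reach, as a shift and turn from the pose commanded when the call began, along the tool's axes at that moment, turning the shorter way round; what a row does not reach only later rows make up. A row lasts 1/10 s, in which the tool goes at most 50 mm and 8.59 degrees, less where a joint would pass 70% of its speed; a pose out of reach is approached as far as the arm can. A call with a number of a shift or a turn outside -1 to 1 is refused whole. A call with a gripper value outside its range is refused whole. The fingers move at their own pace and stop on an object; "grip_force" is the grip in N (left out, the last holds). Time passes only in rows, so rows that repeat a pose let the fingers close. It gives the time, the measured TCP pose, the force, the opening and the grip force at its end, in the units of the state.
- env.get_obs(): the state, without advancing time (a new reading comes with each control period).
- env.read_camera(name): name is "scene" or "side" or "wrist"; returns (picture, depth): 384x512x3 uint8, red, green, blue; 384x512 float32, m along the optical axis (not along the pixel's ray), 0 where there is no reading.
- env.camera_info(name): a dict with "camera_matrix" (3x3 intrinsics, pixels), "k1" (the pictures are not rectified: a ray, as slopes to the right and down, at radius r is drawn at 1 + k1 r^2 times it, then the intrinsics apply), "origin" and "orientation" of the camera in the world; the wrist camera has in their place "mount" (4x4, takes a point from camera to tool coordinates, whose origin is the TCP and whose axes are the flange's). Camera axes: x right, y down, z forward; pixel columns grow to the right and rows downward; lengths in m; the calibration is good to about 2 mm. A picture is of the moment at which its call begins: read the wrist's pose just before it. camera_info takes no time and is no camera call.
- env.sign_off(): hands the job in; it is judged then, once.
The state is a dict: "time_s": time; "qpos": joint angles; "joint_velocities": joint speeds; "effort": joint torques, N m; "tool_pos": TCP position; "tool_rot": TCP orientation; "force": force on the tool from outside, world axes, zero at the start; "wrist_torque": the same for the moment, N m; "grip_width": finger opening in m; "grasp_force": force on a finger pad.
Only numpy, scipy, OpenCV 4.12 (cv2) and the standard library are available. Lean on these libraries where they do the work, as an engineer would, in place of code of your own. Each camera call takes 0.05 s, during which the arm holds its last target. There are 200 camera calls.

### The job

Get the warmer ready for a colleague who will load it: first lay the green-capped amber glass bottle on its side, centred along the two V saddles of the yellow cradle (cap either way), and let go of it there without dropping it. Then lift the warmer's sprung white cover by its red bar until it is past its balance point (the red mark on the side arcs), without letting it swing right open to its stop, bring it back to just below the balance point (the green band), where it would fall shut if let go, and finish while still holding it there, steady, with the gripper. Leave the vials, timer and carton where they stand.

Things in the scene. Friction and masses are not known exactly. Their poses are not given: they have to be found in the camera images.
- bottle: Amber glass reagent bottle, 44 mm diameter straight body from 0 to 90 mm height, then a green cap 31 mm across up to 115 mm; white label with a green ring; about 0.16 kg (varies). Loose; it starts standing upright on the bench. Origin: centre of its underside; its z axis runs from foot to cap.
- bottle_mid (a point): Point on the bottle's axis, 47.5 mm above its foot (about its middle); this point belongs at the cradle's middle.
- cradle: Yellow cradle fixed to the bench, left or right of the middle: base 100 x 75 x 8 mm with two V saddles, 10 mm thick, at x = -32 and +32 mm; V faces slope 45 degrees, upper tips about 44 mm up, 35 mm to each side. Between the saddles a 54 mm gap for the fingers. Origin: centre of its underside; the bottle is to lie along its x axis.
- cradle_axis (a point): Point 45 mm above the cradle's origin: where the middle of the bottle's axis comes to rest when the bottle lies in both saddles.
- cabinet: Warmer: blue box fixed to the bench, left or right of the middle; 170 mm deep (x), 200 wide (y), 105 tall, white cover on top, front (-x) roughly to the robot. Origin: centre of its underside. On each side a thin arc (mark only) of 120 mm radius about the hinge: green band at cover angle 0.87-1.03 rad, red balance mark 1.03-1.07; a black line on the cover's edge points to it.
- cover (a joint): Angle of the white cover (165 x 196 x 14 mm, 0.85 kg), hinged along its far edge, rad: 0 closed, growing as it opens upward, stop at 1.75. Sprung: below its balance point, 1.05 rad, it falls shut by itself; above it, it springs open to the stop. At the bar this takes at most about 2 N, and nearly nothing near the balance point.
- cover_bar (a point): Middle of the cover's red round bar: 14 mm diameter, 126 mm long along the cabinet's y, on two arms 58 mm either side (106 mm free between), 212 mm from the hinge line, 40 mm clear of the cover's front edge. Closed, it is 113 mm up, in front of the box, to be pinched from above; it can turn between the fingers as the cover swings.
- cover_hinge (a point): Middle of the cover's hinge line, 80 mm behind the cabinet's origin (cabinet +x), 113 mm above the bench; the line runs along the cabinet's y. Axes: the cabinet's. At cover angle q the bar is 212*cos(q) mm in front of it (cabinet -x) and 212*sin(q) mm above it.
- vial_red: Amber vial with red cap, 24 mm across, 47 mm tall, loose, standing on the bench. Bystander: leave it alone. Origin: centre of its underside.
- vial_blue: Amber vial with blue cap, 24 mm across, 47 mm tall, loose, standing on the bench. Bystander: leave it alone. Origin: centre of its underside.
- vial_orange: Amber vial with orange cap, 24 mm across, 47 mm tall, loose, standing on the bench. Bystander: leave it alone. Origin: centre of its underside.
- timer: White bench timer, 35 x 70 x 68 mm (x, y, z), loose. Bystander: leave it alone. Origin: centre of its underside.
- carton: White carton with a red end, 90 x 170 x 60 mm, loose. Bystander: leave it alone. Origin: centre of its underside.

How it is judged:
By the outcome, as a careful person would: the job done as asked, in the order asked, and still so for the second after the job is handed in, while the arm keeps its last pose, push and grip.
It also fails if it takes over 70 s, if anything falls off the work surface, if the arm or the gripper's body presses on something with over 40 N, if the wrist force passes 120 N, or if a joint passes its speed limit or range.

## Working session

There is one attempt and no reset: what is moved stays moved. The work goes in short steps, Python scripts to look and compute and a tool call to move; the robot and the scene stay as the last step left them, time stands still between calls to the robot, and variables do not carry over. Pictures are saved under pics/ and viewed, at most 12 in all, crops included, and the job is handed in when it is done.

Besides the shell and the picture viewer there is one more tool, called after "Emit:" as name([rows], argument=value, ...), one row to a line, values as JSON. jog_arm: Moves the arm, as the interface text tells. Shifts and turns lie within -1 to 1; 1 stands for 0.1 m of shift or 180 degrees of turn. Its arguments: {"type":"object","properties":{"motion":{"type":"array","items":{"type":"array","items":{"type":"array","items":{"type":"number"}}}},"grip_force":{"type":"number"}},"required":["motion"]}

```bash
ls; mkdir -p pics
cat > h.py <<'E'
import numpy as np, cv2
from cell import env
from scipy.spatial.transform import Rotation as R
def rot(o):
    o=np.array(o,float)
    return o if o.shape==(3,3) else (R.from_euler('xyz',o,degrees=True).as_matrix() if o.size==3 else None)
def cloud(name):
    ob=env.get_obs(); im,d=env.read_camera(name); c=env.camera_info(name)
    K=np.array(c['camera_matrix']); k=c['k1']
    v,u=np.mgrid[:384,:512]; x=(u-K[0,2])/K[0,0]; y=(v-K[1,2])/K[1,1]
    a,b=x.copy(),y.copy()
    for _ in range(20):
        s=1+k*(a*a+b*b); a,b=x/s,y/s
    P=np.stack([a*d,b*d,d],-1)
    if 'mount' in c:
        M=np.array(c['mount']); P=P@M[:3,:3].T+M[:3,3]
        P=P@rot(ob['tool_rot']).T+np.array(ob['tool_pos'])
    else: P=P@rot(c['orientation']).T+np.array(c['origin'])
    P[d==0]=np.nan
    return im,P
E
python3 - <<'E'
from h import *
print(env.get_obs())
for n in('scene','side'):
    im,P=cloud(n); c=env.camera_info(n); print(c)
    np.savez('pics/%s0.npz'%n,im=im,P=P); cv2.imwrite('pics/%s0.png'%n,im[...,::-1])
E
```

```text
pics
{'time_s': 0.0, 'qpos': array([65.60958996, 18.4397215 , -4.01451479, 83.17450718,  1.29476206,
       78.53841802, -3.2594331 ]), 'joint_velocities': array([-0.00604357, -0.03253445, -0.06902977,  0.01977423,  0.03837882,
       -0.01322014,  0.05625927]), 'effort': array([-1.85166323e-04, -4.91286385e+01, -4.03821990e-01, -3.12527955e+01,
       -6.38072868e-02,  4.36350110e-02,  1.73114868e-04]), 'tool_pos': array([ 0.2764689 , -0.58770925,  0.23545728]), 'tool_rot': array([-1.79892575e+02,  5.68631751e-03,  2.51997109e+01]), 'force': array([ 0.04857327, -0.16596816, -1.55511997]), 'wrist_torque': array([ 0.01593308, -0.00023121, -0.02088784]), 'grasp_force': 0.0, 'grip_width': 0.08712022525375643}
{'camera_matrix': array([[403.40922476,   0.        , 251.69781229],
       [  0.        , 403.40922476, 190.01083153],
       [  0.        ,   0.        ,   1.        ]]), 'k1': 0.04778051602054989, 'origin': array([ 1.27016598, -0.36931237,  0.92820355]), 'orientation': array([-135.9272015 ,    0.18688676,   60.13083262])}
{'camera_matrix': array([[351.65794753,   0.        , 256.97020305],
       [  0.        , 351.65794753, 193.22272921],
       [  0.        ,   0.        ,   1.        ]]), 'k1': -0.10302793606503495, 'origin': array([0.1422433 , 0.57552857, 0.549804  ]), 'orientation': array([-121.64555949,   -1.25214793, -143.17712328])}
```

View pics/scene0.png

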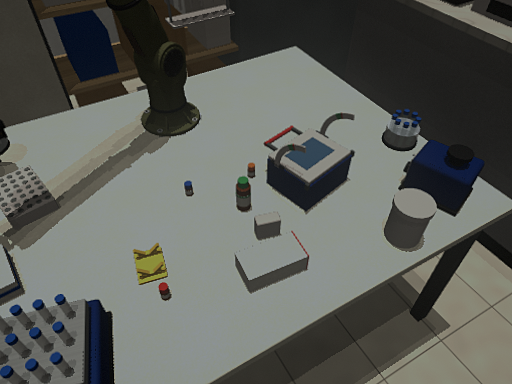

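View pics/side0.png

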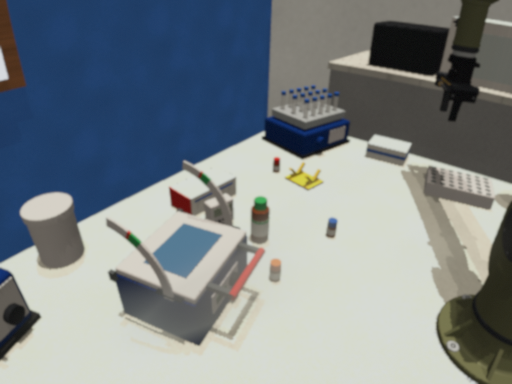

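Scene picture: bottle at (243,193), cradle at (150,263), red vial at (164,290), blue vial at (188,187), orange vial at (251,170), cabinet at about (310,165) with its bar at (283,138). Side picture: bottle at (260,220), bar at (248,272).

Run:
```python
from h import *
def get(n): z=np.load(f'pics/{n}0.npz'); return z['im'],z['P']
def st(t,p): print(t,len(p),'med',np.nanmedian(p,0).round(4),'min',np.nanmin(p,0).round(3),'max',np.nanmax(p,0).round(3))
for n,boxes in (('scene',dict(bottle=(230,172,258,215),cradle=(128,238,172,288),bar=(262,122,302,160),vr=(156,280,172,302),vb=(181,178,196,198),vo=(245,160,258,180),timer=(252,208,284,238),carton=(232,230,312,290))),
  ('side',dict(bottle=(246,193,275,247),cradle=(280,160,328,192),bar=(228,245,268,302),vr=(270,155,284,174),vb=(324,214,340,240),vo=(267,256,284,284)))):
    im,P=get(n); hsv=cv2.cvtColor(im,cv2.COLOR_RGB2HSV).astype(int)
    for t,(a,b,c,d) in boxes.items():
        h=hsv[b:d,a:c].reshape(-1,3); p=P[b:d,a:c].reshape(-1,3)
        m=p[:,2]>.006
        if t=='cradle': m&=(h[:,0]>18)&(h[:,0]<36)&(h[:,1]>120)
        if t=='bar': m&=((h[:,0]<8)|(h[:,0]>172))&(h[:,1]>110)
        if t=='bottle': m&=(h[:,1]>70)
        p=p[m]; st(n+' '+t,p)
        if t=='bottle':
            q=p[(p[:,2]>.094)]; st('   cap',q); q=q[q[:,2]>.111]; len(q) and st('   captop',q)
            q=p[(p[:,2]<.088)]
            f=np.linalg.lstsq(np.c_[2*q[:,:2],np.ones(len(q))],(q[:,:2]**2).sum(1),rcond=None)[0]; print('   circ',f[:2],np.sqrt(f[2]+f[:2]@f[:2]))
        if t in('bar','cradle'):
            (cx,wh,an)=cv2.minAreaRect((p[:,:2]*1000).astype(np.float32)); print('   rect',cx,wh,an)
            u=np.linalg.svd(p[:,:2]-p[:,:2].mean(0),full_matrices=False)[2][0]; print('   dir',np.degrees(np.arctan2(u[1],u[0])))
        if t=='cradle':
            q=p[p[:,2]>.03]; st('  tips',q)
            k=cv2.kmeans((q[:,:2]).astype(np.float32),4,None,(3,50,1e-6),5,2); print(k[2].round(4).tolist(),np.bincount(k[1].ravel()))
```

```text
scene bottle 235 med [0.5484 0.013  0.0904] min [ 0.437 -0.005  0.006] max [0.56  0.104 0.117]
   cap 98 med [0.5422 0.0155 0.113 ] min [0.523 0.003 0.095] max [0.553 0.033 0.117]
   captop 63 med [0.538  0.0175 0.114 ] min [0.523 0.003 0.111] max [0.553 0.032 0.117]
   circ [0.4918228  0.04433007] 0.06964995632806273
scene cradle 803 med [ 0.6008 -0.3048  0.0093] min [ 0.546 -0.347  0.006] max [ 0.655 -0.259  0.046]
   rect (600.9364013671875, -303.0959777832031) (73.12512969970703, 99.66697692871094) 79.29673767089844
   dir -11.21455600653778
  tips 113 med [ 0.6232 -0.3159  0.0379] min [ 0.557 -0.341  0.03 ] max [ 0.642 -0.264  0.046]
[[0.5648999810218811, -0.3230000138282776], [0.6276999711990356, -0.3330000042915344], [0.5741000175476074, -0.27239999175071716], [0.6370000243186951, -0.2831999957561493]] [27 32 24 30]
scene bar 110 med [0.4185 0.2159 0.1182] min [0.399 0.151 0.109] max [0.589 0.28  0.227]
   rect (470.8376159667969, 181.7323760986328) (84.5468978881836, 227.61878967285156) 55.963356018066406
   dir -46.06935100178228
scene vr 147 med [ 0.7125 -0.3008  0.0404] mi
[... 1054 characters left out ...]
-0.261  0.042]
[[0.5723999738693237, -0.26409998536109924], [0.5622000098228455, -0.3174999952316284], [0.623199999332428, -0.3296000063419342], [0.567799985408783, -0.2727000117301941]] [10  7  4  3]
side bar 247 med [0.4116 0.2369 0.1193] min [0.397 0.163 0.116] max [0.431 0.282 0.122]
   rect (415.0904541015625, 222.35885620117188) (10.807011604309082, 121.88899993896484) 12.440986633300781
   dir 103.42276264416918
side vr 99 med [ 0.7008 -0.291   0.0294] min [ 0.693 -0.31   0.007] max [ 0.716 -0.285  0.047]
side vb 168 med [ 0.4006 -0.0936  0.032 ] min [ 0.391 -0.112  0.006] max [ 0.415 -0.088  0.047]
side vo 235 med [0.4263 0.1163 0.0348] min [0.417 0.097 0.007] max [0.441 0.123 0.05 ]
```

```bash
cat >> h.py <<'E'
def tool(phi,tilt):
    "closing axis horizontal; tool z tilted forward (toward heading phi) from straight down"
    p,t=np.radians([phi,tilt]); c=np.array([np.cos(p),np.sin(p),0]); up=np.array([0,0,1.])
    z=np.sin(t)*c-np.cos(t)*up; x=np.cos(t)*c+np.sin(t)*up
    return np.c_[x,np.cross(z,x),z]
def plan(wps,start=None):
    ob=env.get_obs(); p,r=(np.array(ob['tool_pos']),rot(ob['tool_rot'])) if start is None else start
    for n,(q,Q) in enumerate(wps):
        q=np.array(q,float)
        while 1:
            s=r.T@(q-p)/.1; w=R.from_matrix(r.T@Q).as_rotvec()/np.pi
            f=min(1,.98/max(abs(s).max(),1e-9),.235/max(np.linalg.norm(w),1e-9))
            k=np.ceil(1/f-1e-9); a=(s/k).round(3); b=(w/k).round(3)
            print(n,a.tolist()+b.tolist(),'rows',int(max(2,np.ceil(np.linalg.norm(a)/.5),np.ceil(np.linalg.norm(b)*180/8.5))))
            p=p+r@a*.1; r=r@R.from_rotvec(b*np.pi).as_matrix()
            if k==1: break
def show():
    o=env.get_obs(); print({k:np.round(o[k],3).tolist() for k in('time_s','qpos','tool_pos','tool_rot','force','grip_width')})
E
python3 - <<'E'
from h import *
b=np.array([.537,.019,.054]); T=tool(3,70)
plan([((.43,0,.28),tool(3,0)),(b-.10*T[:,2],T)])
E
```

```text
0 [0.778, -0.933, -0.087, -0.0, 0.0, 0.025] rows 3
0 [0.562, -0.793, -0.07, -0.0, 0.0, 0.02] rows 2
0 [0.511, -0.827, -0.07, -0.0, 0.0, 0.02] rows 2
0 [0.459, -0.857, -0.07, -0.0, 0.0, 0.019] rows 2
0 [0.406, -0.883, -0.07, -0.0, 0.0, 0.02] rows 2
0 [0.351, -0.907, -0.07, -0.0, 0.0, 0.019] rows 2
1 [0.07, -0.065, 0.959, -0.0, 0.195, 0.0] rows 5
1 [-0.494, -0.065, 0.825, -0.001, 0.194, -0.0] rows 5
```

Emit:
jog_arm([
  [[0.78,-0.93,-0.09,0,0,0.025,0],[0.78,-0.93,-0.09,0,0,0.025,0],[0.78,-0.93,-0.09,0,0,0.025,0]],
])

```text
time_s: 0.4
tool_pos: [0.31, -0.4663, 0.2454]
tool_rot: [-179.9, -0.1, 21.0]
force: [0.1, 0.3, 0.7]
grip_width: 0.087
grasp_force: 0.0
```

Emit:
jog_arm([
  [[0.56,-0.79,-0.07,0,0,0.02,0],[0.56,-0.79,-0.07,0,0,0.02,0]],
])

```text
time_s: 0.6
tool_pos: [0.3321, -0.3753, 0.2521]
tool_rot: [-180.0, 0.0, 17.0]
force: [1.6, -0.1, 1.5]
grip_width: 0.0874
grasp_force: 0.0
```

Emit:
jog_arm([
  [[0.51,-0.83,-0.07,0,0,0.02,0],[0.51,-0.83,-0.07,0,0,0.02,0]],
])

```text
time_s: 0.8
tool_pos: [0.3566, -0.2805, 0.2593]
tool_rot: [-180.0, 0.0, 13.4]
force: [1.0, -0.3, 0.2]
grip_width: 0.0866
grasp_force: 0.0
```

Emit:
jog_arm([
  [[0.46,-0.86,-0.07,0,0,0.02,0],[0.46,-0.86,-0.07,0,0,0.02,0]],
])

```text
time_s: 1.0
tool_pos: [0.3812, -0.1861, 0.2664]
tool_rot: [180.0, 0.0, 9.8]
force: [1.3, -0.1, -0.7]
grip_width: 0.0873
grasp_force: 0.0
```

Emit:
jog_arm([
  [[0.41,-0.88,-0.07,0,0,0.02,0],[0.41,-0.88,-0.07,0,0,0.02,0]],
])

```text
time_s: 1.2
tool_pos: [0.4064, -0.0924, 0.2735]
tool_rot: [180.0, 0.0, 6.2]
force: [0.1, -0.8, 0.9]
grip_width: 0.0871
grasp_force: 0.0
```

Emit:
jog_arm([
  [[0.35,-0.91,-0.07,0,0,0.02,0],[0.35,-0.91,-0.07,0,0,0.02,0],[0.35,-0.91,-0.07,0,0,0.02,0]],
])

```text
time_s: 1.5
tool_pos: [0.4322, 0.0069, 0.2813]
tool_rot: [-179.9, -0.1, 3.4]
force: [0.4, -0.1, -0.6]
grip_width: 0.0872
grasp_force: 0.0
```

Run:
```python
from h import *
show()
im,P=cloud('wrist'); np.savez('pics/w1.npz',im=im,P=P); cv2.imwrite('pics/w1.png',im[...,::-1]); print(env.camera_info('wrist')['mount'])
```

```text
{'time_s': 1.5, 'qpos': [39.053, -10.376, -37.771, 106.676, -6.489, 81.503, -83.946], 'tool_pos': [0.432, 0.007, 0.281], 'tool_rot': [-179.926, -0.116, 3.365], 'force': [0.353, -0.118, -0.561], 'grip_width': 0.087}
[[ 1.60945423e-03 -9.59967787e-01 -2.80105798e-01  7.62858173e-02]
 [ 9.99998685e-01  1.48967136e-03  6.40527971e-04 -3.49336552e-04]
 [-1.97620635e-04 -2.80106461e-01  9.59968922e-01 -1.47578382e-01]
 [ 0.00000000e+00  0.00000000e+00  0.00000000e+00  1.00000000e+00]]
```

View pics/w1.png

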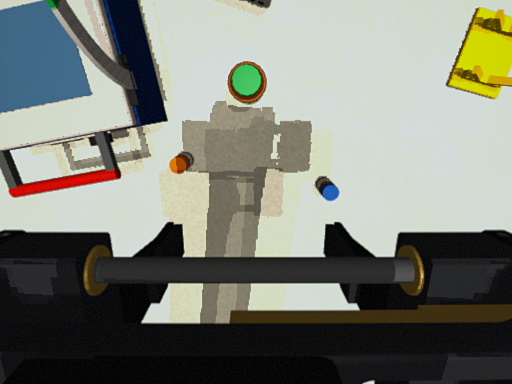

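Wrist view: bottle cap at (247,82), orange vial at (180,163), blue vial at (328,188), and the bar along (15,190)–(118,174).

Run:
```python
from h import *
z=np.load('pics/w1.npz'); im,P=z['im'],z['P']; hsv=cv2.cvtColor(im,cv2.COLOR_RGB2HSV).astype(int)
m=(hsv[...,0]>50)&(hsv[...,0]<75)&(hsv[...,1]>120)&(P[...,2]>.11)&(np.arange(384)[:,None]<110)&(np.arange(512)>200)
p=P[m]; print('cap',len(p),p.mean(0),p.min(0),p.max(0))
for n,(a,b,c,d) in dict(vo=(165,148,195,178),vb=(312,172,345,205)).items():
    q=P[b:d,a:c].reshape(-1,3); q=q[q[:,2]>.042]; print(n,q.mean(0),q.min(0),q.max(0))
b=np.array([.537,.019,.054]) if len(p)<20 else np.r_[(p.min(0)+p.max(0))[:2]/2,.054]; print(b)
T=tool(3,70)
plan([(b-.11*T[:,2],T)])
```

```text
cap 729 [0.53635145 0.02110438 0.1143615 ] [0.52149805 0.00657512 0.11068558] [0.55133009 0.03581498 0.11687506]
vo [0.42927778 0.10966499 0.04644383] [0.41812804 0.09837278 0.04299817] [0.44043155 0.12149864 0.04891687]
vb [ 0.40374327 -0.10111665  0.04644723] [ 0.39206679 -0.11241122  0.04223706] [ 0.41481716 -0.09019452  0.04943417]
[0.53641407 0.02119505 0.054     ]
0 [0.012, -0.064, 0.946, -0.0, 0.194, 0.0] rows 5
0 [-0.532, -0.064, 0.781, -0.0, 0.195, 0.001] rows 5
```

Emit:
jog_arm([
  [[0.01,-0.06,0.95,0,0.194,0,0],[0.01,-0.06,0.95,0,0.194,0,0],[0.01,-0.06,0.95,0,0.194,0,0],[0.01,-0.06,0.95,0,0.194,0,0],[0.01,-0.06,0.95,0,0.194,0,0]],
])

```text
time_s: 2.05
tool_pos: [0.4468, 0.015, 0.1726]
tool_rot: [-179.8, -17.4, 3.3]
force: [-0.5, 3.6, 1.3]
grip_width: 0.0869
grasp_force: 0.0
```

Emit:
jog_arm([
  [[0,0,0,0,0.194,0,0],[0,0,0,0,0.194,0,0],[0,0,0,0,0.194,0,0],[0,0,0,0,0.194,0,0],[0,0,0,0,0.194,0,0]],
])

```text
time_s: 2.55
tool_pos: [0.4557, 0.0114, 0.1201]
tool_rot: [179.4, -24.8, 2.5]
force: [-1.1, -1.8, -0.1]
grip_width: 0.0871
grasp_force: 0.0
```

Run:
```python
from h import *
show()
b=np.array([.5364,.0212,.054]); T=tool(3,70)
plan([(b-.11*T[:,2],T),(b+.005*T[:,2],T)])
```

```text
{'time_s': 2.55, 'qpos': [10.864, -17.238, -15.169, 136.594, -5.149, 35.325, -88.666], 'tool_pos': [0.456, 0.011, 0.12], 'tool_rot': [179.402, -24.844, 2.549], 'force': [-1.053, -1.846, -0.108], 'grip_width': 0.087}
0 [-0.161, -0.028, 0.082, 0.003, 0.125, -0.0] rows 3
0 [-0.18, -0.027, 0.014, 0.002, 0.126, -0.001] rows 3
1 [-0.0, -0.0, 0.575, 0.0, -0.0, 0.0] rows 2
1 [-0.001, -0.001, 0.575, 0.0, -0.0, 0.0] rows 2
```

```bash
cat > kin.py <<'E'
from h import *
import itertools
from scipy.optimize import least_squares
D=[([65.6096,18.4397,-4.0145,83.1745,1.2948,78.5384,-3.2594],[.27647,-.58771,.23546],[-179.89,.006,25.2]),
([39.053,-10.376,-37.771,106.676,-6.489,81.503,-83.946],[.4322,.0069,.2813],[-179.926,-.116,3.365]),
([10.864,-17.238,-15.169,136.594,-5.149,35.325,-88.666],[.4557,.0114,.1201],[179.402,-24.844,2.549])]
rz=lambda a:R.from_euler('z',a,degrees=True).as_matrix()
ry=lambda a:R.from_euler('y',a,degrees=True).as_matrix()
def fk(q,k,s):
    d,L1,a1,L2,a2,L3,o=k; r=rz(s[0]*q[0]); p=np.array([0,0,d])
    r=r@ry(q[1])@rz(s[1]*q[2]); p=p+r@[a1,0,L1]
    r=r@ry(q[3]); p=p+r@[-a1,0,0]
    r=r@rz(s[2]*q[4]); p=p+r@[0,0,L2]
    r=r@ry(q[5]); p=p+r@[a2,0,0]
    r=r@rz(s[3]*q[6]+o*100); p=p+r@[0,0,L3]
    return p,r
def err(k,s): 
    e=[]
    for q,p,o in D:
        P_,r=fk(q,k,s); e+=list(P_-p)+list(.3*R.from_matrix(r.T@rot(o)).as_rotvec())
    return np.array(e)
def fit():
    best=None
    for s in itertools.product((1,-1),repeat=4):
      for o in(0,.9,-.9,1.8):
        f=least_squares(err,[.35,.4,0,.4,.08,.25,o],args=(s,))
        if best is None or f.cost<best[0]: best=(f.cost,f.x,s)
    return best
lo=np.array([-163.93,-17.29,-79.2,3.27,-89.18,5.43,-154.24])+1; hi=np.array([163.93,119.83,71.16,140.29,269.18,117.66,154.24])-1
def ik(p,Q,k,s,q0):
    best=None; rng=np.random.default_rng(0)
    for i in range(8):
        x0=np.clip(np.array(q0,float)+(rng.normal(0,25,7) if i else 0),lo+1,hi-1)
        def g(q):
            a,r=fk(q,k,s); return np.r_[(a-p)*10,3*R.from_matrix(r.T@Q).as_rotvec(),1e-4*(q-q0)]
        f=least_squares(g,x0,bounds=(lo,hi)); e=np.linalg.norm(f.fun[:3])*100
        w=np.degrees(np.linalg.norm(f.fun[3:6])/3)
        if best is None or e+3*w<best[0]: best=(e+3*w,e,w,f.x)
    return best[1:]
E
python3 - <<'E'
from kin import *
c,k,s=fit(); print(c,k.round(4).tolist(),s)
q0=np.array(D[2][0]); b=np.array([.5364,.0212,.054])
for phi in (0,-40,40,60,90):
  for t in (90,70,55):
    T=tool(phi,t); e,w,q=ik(b+.005*T[:,2],T,k,s,q0); print(phi,t,'err mm %.1f deg %.1f'%(e,w),q.round(0))
E
```

```text
0.0008363178329068387 [0.3458, 0.4683, -0.0462, 0.5316, -0.0295, 0.4061, 0.9] (-1, -1, -1, -1)
0 90 err mm 106.5 deg 41.1 [ 52. -16. -58. 139. -88.   6. -15.]
0 70 err mm 66.7 deg 25.0 [ 67. -16. -75. 139. -88.   6. -18.]
0 55 err mm 44.1 deg 12.7 [ 73. -11. -78. 139. -88.   6. -13.]
-40 90 err mm 97.7 deg 49.0 [  64.  -16.  -68.  139.   34.    6. -153.]
-40 70 err mm 71.5 deg 33.1 [  73.  -16.  -78.  139.   26.    6. -153.]
-40 55 err mm 59.8 deg 21.5 [  69.  -16.  -78.  137.   20.   15. -153.]
40 90 err mm 0.0 deg 0.0 [121. 106. -51. 122.  -0.  34.  42.]
40 70 err mm 0.0 deg 0.0 [114.  89. -62. 131.  18.  18.   8.]
40 55 err mm 0.0 deg 0.0 [ 40.  22. -10. 131. -86.  47.  56.]
60 90 err mm 0.0 deg 0.0 [ 94.  85. -49. 107. -24.  58.  50.]
60 70 err mm 0.0 deg 0.0 [ 95.  71. -59. 115. -13.  44.  31.]
60 55 err mm 0.0 deg 0.0 [ 91.  57. -63. 119. -10.  38.  17.]
90 90 err mm 0.0 deg 0.0 [ 68.  81. -43.  82. -22.  89.  44.]
90 70 err mm 0.0 deg 0.0 [ 66.  64. -42.  91. -20.  77.  40.]
90 55 err mm 0.0 deg 0.0 [ 62.  50. -41.  97. -19.  70.  36.]
```

Run:
```python
from h import *
show()
b=np.array([.5364,.0212,.054]); T=tool(85,70)
plan([((.456,.011,.24),tool(2.5,0)),((.50,-.12,.26),tool(85,35)),(b-.11*T[:,2],T)])
```

```text
{'time_s': 2.55, 'qpos': [10.864, -17.238, -15.169, 136.594, -5.149, 35.325, -88.666], 'tool_pos': [0.456, 0.011, 0.12], 'tool_rot': [179.402, -24.844, 2.549], 'force': [-1.053, -1.846, -0.108], 'grip_width': 0.087}
0 [0.253, 0.008, -0.543, 0.002, -0.069, -0.0] rows 2
0 [0.131, 0.004, -0.586, 0.001, -0.069, -0.0] rows 2
1 [0.128, 0.442, -0.066, 0.047, 0.053, -0.148] rows 4
1 [-0.066, 0.443, -0.128, 0.046, 0.053, -0.148] rows 4
1 [-0.225, 0.348, -0.211, 0.047, 0.053, -0.147] rows 4
2 [-0.317, 0.121, 0.806, -0.0, 0.097, -0.0] rows 3
2 [-0.543, 0.121, 0.673, -0.0, 0.098, -0.0] rows 3
```

Emit:
jog_arm([
  [[0.25,0,-0.54,0,-0.069,0,0],[0.25,0,-0.54,0,-0.069,0,0],[0.25,0,-0.54,0,-0.069,0,0]],
])

```text
time_s: 2.85
tool_pos: [0.4623, 0.0133, 0.1871]
tool_rot: [-179.7, -13.1, 2.3]
force: [1.1, 0.4, 1.3]
grip_width: 0.0869
grasp_force: 0.0
```

Commands follow the actual pose; continuing.

Emit:
jog_arm([
  [[0.13,0,-0.59,0,-0.069,0,0],[0.13,0,-0.59,0,-0.069,0,0],[0.13,0,-0.59,0,-0.069,0,0]],
])

```text
time_s: 3.15
tool_pos: [0.4604, 0.0136, 0.2449]
tool_rot: [-179.7, -0.5, 2.5]
force: [1.0, -0.7, 0.2]
grip_width: 0.0872
grasp_force: 0.0
```

Emit:
jog_arm([
  [[0.13,0.44,-0.07,0.047,0.053,-0.148,0],[0.13,0.44,-0.07,0.047,0.053,-0.148,0],[0.13,0.44,-0.07,0.047,0.053,-0.148,0],[0.13,0.44,-0.07,0.047,0.053,-0.148,0]],
])

```text
time_s: 3.55
tool_pos: [0.4717, -0.0307, 0.2492]
tool_rot: [-173.8, -11.6, 28.7]
force: [-0.2, 0.1, 1.2]
grip_width: 0.0871
grasp_force: 0.0
```

Emit:
jog_arm([
  [[-0.07,0.44,-0.13,0.047,0.053,-0.148,0],[-0.07,0.44,-0.13,0.047,0.053,-0.148,0],[-0.07,0.44,-0.13,0.047,0.053,-0.148,0],[-0.07,0.44,-0.13,0.047,0.053,-0.148,0]],
])

```text
time_s: 3.95
tool_pos: [0.4859, -0.0744, 0.2557]
tool_rot: [-173.6, -24.3, 55.4]
force: [0.5, 0.6, -0.8]
grip_width: 0.0871
grasp_force: 0.0
```

Emit:
jog_arm([
  [[-0.22,0.35,-0.21,0.047,0.053,-0.148,0],[-0.22,0.35,-0.21,0.047,0.053,-0.148,0],[-0.22,0.35,-0.21,0.047,0.053,-0.148,0],[-0.22,0.35,-0.21,0.047,0.053,-0.148,0]],
])

```text
time_s: 4.35
tool_pos: [0.5013, -0.1176, 0.2615]
tool_rot: [179.8, -35.5, 85.4]
force: [0.1, 0.1, 0.1]
grip_width: 0.0872
grasp_force: 0.0
```

Run:
```python
from h import *
show()
b=np.array([.5364,.0212,.054]); T=tool(85,70)
plan([(b-.11*T[:,2],T)])
```

```text
{'time_s': 4.35, 'qpos': [22.218, 11.312, 10.123, 96.813, -32.956, 90.413, 33.013], 'tool_pos': [0.501, -0.118, 0.262], 'tool_rot': [179.805, -35.484, 85.406], 'force': [0.056, 0.078, 0.056], 'grip_width': 0.087}
0 [-0.339, 0.113, 0.802, -0.0, 0.096, 0.001] rows 3
0 [-0.562, 0.115, 0.664, -0.001, 0.096, 0.001] rows 3
```

Emit:
jog_arm([
  [[-0.34,0.11,0.8,0,0.096,0.001,0],[-0.34,0.11,0.8,0,0.096,0.001,0],[-0.34,0.11,0.8,0,0.096,0.001,0],[-0.34,0.11,0.8,0,0.096,0.001,0]],
])

```text
time_s: 4.75
tool_pos: [0.5138, -0.0983, 0.1772]
tool_rot: [-179.6, -52.7, 84.7]
force: [0.3, 0.6, 1.2]
grip_width: 0.0872
grasp_force: 0.0
```

Emit:
jog_arm([
  [[-0.56,0.11,0.66,0,0.096,0.001,0],[-0.56,0.11,0.66,0,0.096,0.001,0],[-0.56,0.11,0.66,0,0.096,0.001,0],[-0.56,0.11,0.66,0,0.096,0.001,0]],
])

```text
time_s: 5.15
tool_pos: [0.5281, -0.0804, 0.0964]
tool_rot: [-179.9, -69.8, 85.1]
force: [0.8, -0.6, 1.9]
grip_width: 0.087
grasp_force: 0.0
```

Run:
```python
from h import *
show()
b=np.array([.5364,.0212,.054]); T=tool(85,70)
plan([(b+.005*T[:,2],T)])
im,P=cloud('wrist'); np.savez('pics/w2.npz',im=im,P=P); cv2.imwrite('pics/w2.png',im[...,::-1])
```

```text
{'time_s': 5.15, 'qpos': [32.504, 41.143, 5.923, 97.55, -55.245, 96.523, 57.49], 'tool_pos': [0.528, -0.08, 0.096], 'tool_rot': [-179.895, -69.842, 85.077], 'force': [0.806, -0.577, 1.895], 'grip_width': 0.087}
0 [-0.023, -0.001, 0.577, -0.0, 0.0, 0.0] rows 2
0 [-0.024, -0.002, 0.576, -0.001, 0.001, 0.0] rows 2
```

View pics/w2.png

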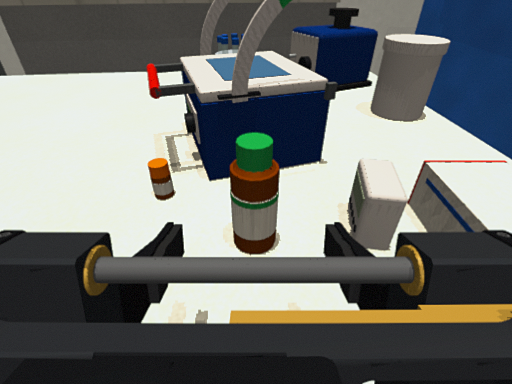

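Wrist view: the bottle is centred between the fingers (cap (254,150), body down to (254,240)). The timer at (378,200) is clear of the right finger.

Emit:
jog_arm([
  [[-0.02,0,0.25,0,0,0,0],[-0.02,0,0.5,0,0,0,0],[-0.02,0,0.58,0,0,0,0]],
])

```text
time_s: 5.5
tool_pos: [0.5359, -0.0258, 0.0827]
tool_rot: [177.3, -69.5, 87.9]
force: [-0.3, 0.3, 0.8]
grip_width: 0.087
grasp_force: 0.0
```

Emit:
jog_arm([
  [[-0.02,0,0.2,0,0,0,0],[-0.02,0,0.4,0,0,0,0],[-0.02,0,0.57,0,0,0,0],[-0.02,0,0.57,0,0,0,0]],
])

```text
time_s: 5.9
tool_pos: [0.5383, 0.0274, 0.0557]
tool_rot: [178.9, -69.9, 86.3]
force: [0.3, 0.5, 0.6]
grip_width: 0.0871
grasp_force: 0.0
```

Emit:
jog_arm([
  [[0,0,0,0,0,0,0.6],[0,0,0,0,0,0,0.6],[0,0,0,0,0,0,0.6],[0,0,0,0,0,0,0.6],[0,0,0,0,0,0,0.6]],
], grip_force=20)

```text
time_s: 6.4
tool_pos: [0.5369, 0.0253, 0.0509]
tool_rot: [-179.7, -70.0, 84.7]
force: [0.3, -0.4, 0.1]
grip_width: 0.0547
grasp_force: 0.0
```

Run:
```python
from h import *
show()
o=env.get_obs(); p=np.array(o['tool_pos'])+[0,0,.10]
c=np.array([.601,-.303,.0])
plan([(p,rot(o['tool_rot'])),((.53,-.15,.25),tool(85,20)),((.60,-.30,.22),tool(170,-20))])
```

```text
{'time_s': 6.4, 'qpos': [26.85, 41.466, 2.044, 105.05, -60.609, 86.441, 59.919], 'tool_pos': [0.537, 0.025, 0.051], 'tool_rot': [-179.674, -69.965, 84.742], 'force': [0.307, -0.41, 0.083], 'grip_width': 0.055}
0 [0.939, -0.002, -0.343, 0.0, 0.0, 0.0] rows 2
1 [0.111, 0.027, -0.662, -0.0, -0.093, -0.0] rows 2
1 [-0.085, 0.027, -0.665, -0.0, -0.092, -0.0] rows 2
1 [-0.271, 0.027, -0.614, -0.001, -0.093, -0.0] rows 2
2 [-0.483, 0.276, -0.069, -0.0, -0.06, -0.16] rows 4
2 [-0.56, 0.008, 0.032, -0.0, -0.059, -0.16] rows 4
2 [-0.479, -0.26, 0.132, -0.0, -0.06, -0.16] rows 4
```

Fingers still closing.

Emit:
jog_arm([
  [[0,0,0,0,0,0,0.7],[0,0,0,0,0,0,0.7],[0,0,0,0,0,0,0.7],[0,0,0,0,0,0,0.7],[0,0,0,0,0,0,0.7]],
])

```text
time_s: 6.9
tool_pos: [0.5368, 0.0257, 0.051]
tool_rot: [-179.7, -70.0, 84.8]
force: [0.6, 0.5, 0.2]
grip_width: 0.043
grasp_force: 20.0
```

Emit:
jog_arm([
  [[0.18,0,-0.07,0,0,0,0.7],[0.4,0,-0.15,0,0,0,0.7],[0.65,0,-0.24,0,0,0,0.7],[0.94,0,-0.34,0,0,0,0.7],[0.94,0,-0.34,0,0,0,0.7]],
])

```text
time_s: 7.4
tool_pos: [0.5384, 0.0257, 0.1548]
tool_rot: [179.2, -69.9, 85.9]
force: [0.8, 0.7, -0.2]
grip_width: 0.0434
grasp_force: 20.0
```

Emit:
jog_arm([
  [[0.11,0.03,-0.66,0,-0.093,0,0.7],[0.11,0.03,-0.66,0,-0.093,0,0.7],[0.11,0.03,-0.66,0,-0.093,0,0.7]],
])

```text
time_s: 7.7
tool_pos: [0.5376, -0.0339, 0.1885]
tool_rot: [179.2, -52.9, 85.7]
force: [0.4, -0.2, 0.2]
grip_width: 0.0434
grasp_force: 20.0
```

Emit:
jog_arm([
  [[-0.08,0.03,-0.66,0,-0.093,0,0.7],[-0.08,0.03,-0.66,0,-0.093,0,0.7],[-0.08,0.03,-0.66,0,-0.093,0,0.7]],
])

```text
time_s: 8.0
tool_pos: [0.535, -0.0892, 0.2206]
tool_rot: [179.6, -36.4, 85.5]
force: [-0.2, 0.9, -0.7]
grip_width: 0.0434
grasp_force: 20.0
```

Emit:
jog_arm([
  [[-0.27,0.03,-0.61,0,-0.093,0,0.7],[-0.27,0.03,-0.61,0,-0.093,0,0.7],[-0.27,0.03,-0.61,0,-0.093,0,0.7]],
])

```text
time_s: 8.3
tool_pos: [0.5322, -0.1452, 0.2511]
tool_rot: [180.0, -19.9, 85.4]
force: [0.8, 2.1, -1.8]
grip_width: 0.0435
grasp_force: 20.0
```

Run:
```python
from h import *
show()
plan([((.58,-.24,.24),tool(170,-20))])
im,P=cloud('scene'); np.savez('pics/s1.npz',im=im,P=P); cv2.imwrite('pics/s1.png',cv2.resize(im[60:330,80:400,::-1],None,fx=2,fy=2))
```

```text
{'time_s': 8.3, 'qpos': [15.362, 10.672, 10.244, 93.57, -20.52, 83.717, 24.637], 'tool_pos': [0.532, -0.145, 0.251], 'tool_rot': [179.96, -19.854, 85.421], 'force': [0.811, 2.1, -1.786], 'grip_width': 0.044}
0 [-0.297, 0.184, -0.068, -0.0, -0.06, -0.159] rows 4
0 [-0.355, 0.017, -0.004, -0.0, -0.06, -0.159] rows 4
0 [-0.315, -0.154, 0.06, -0.001, -0.059, -0.16] rows 4
```

View pics/s1.png

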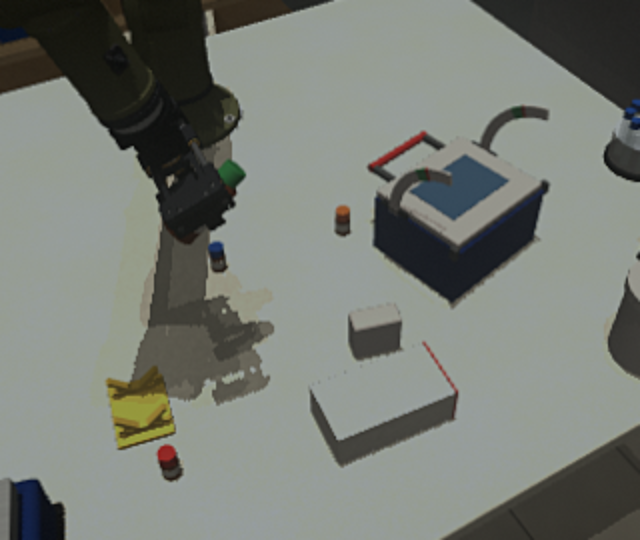

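The bottle is held (cap at (230,175) in the crop) and the bystanders are undisturbed. Next I turn toward the cradle.

Emit:
jog_arm([
  [[-0.3,0.18,-0.07,0,-0.06,-0.16,0.7],[-0.3,0.18,-0.07,0,-0.06,-0.16,0.7],[-0.3,0.18,-0.07,0,-0.06,-0.16,0.7],[-0.3,0.18,-0.07,0,-0.06,-0.16,0.7]],
])

```text
time_s: 8.75
tool_pos: [0.5446, -0.1779, 0.2418]
tool_rot: [173.5, -7.5, 114.3]
force: [-0.2, 0.9, -0.1]
grip_width: 0.0431
grasp_force: 20.0
```

Emit:
jog_arm([
  [[-0.35,0.02,0,0,-0.06,-0.16,0.7],[-0.35,0.02,0,0,-0.06,-0.16,0.7],[-0.35,0.02,0,0,-0.06,-0.16,0.7],[-0.35,0.02,0,0,-0.06,-0.16,0.7]],
])

```text
time_s: 9.15
tool_pos: [0.5598, -0.209, 0.237]
tool_rot: [173.4, 6.8, 141.5]
force: [0.3, 0.3, -1.8]
grip_width: 0.0438
grasp_force: 20.0
```

Emit:
jog_arm([
  [[-0.32,-0.15,0.06,0,-0.06,-0.16,0.7],[-0.32,-0.15,0.06,0,-0.06,-0.16,0.7],[-0.32,-0.15,0.06,0,-0.06,-0.16,0.7],[-0.32,-0.15,0.06,0,-0.06,-0.16,0.7],[-0.32,-0.15,0.06,0,-0.06,-0.16,0.7]],
])

```text
time_s: 9.65
tool_pos: [0.5756, -0.2414, 0.2332]
tool_rot: [-179.9, 19.4, 170.0]
force: [-0.8, -0.2, -1.4]
grip_width: 0.0435
grasp_force: 20.0
```

Run:
```python
from h import *
show()
im,P=cloud('wrist'); np.savez('pics/w3.npz',im=im,P=P); cv2.imwrite('pics/w3.png',im[...,::-1])
# cradle refine from wide scene cloud: fit template of base rectangle edges
z=np.load('pics/scene0.npz'); im,P=z['im'],z['P']; hsv=cv2.cvtColor(im,cv2.COLOR_RGB2HSV).astype(int)
for n,im,P in (('scene',im,P),('wrist',)+cloud('wrist')):
    hsv=cv2.cvtColor(im,cv2.COLOR_RGB2HSV).astype(int)
    m=(hsv[...,0]>18)&(hsv[...,0]<36)&(hsv[...,1]>150)&(P[...,2]>.004)&(P[...,2]<.05)&(np.hypot(P[...,0]-.6,P[...,1]+.303)<.08)
    p=P[m]; q=p[p[:,2]<.014]
    if len(q)<50: print(n,len(p)); continue
    print(n,len(p),cv2.minAreaRect((q[:,:2]*1000).astype(np.float32)))
```

```text
{'time_s': 9.65, 'qpos': [17.607, 2.043, 5.165, 104.883, -5.338, 54.179, 105.153], 'tool_pos': [0.576, -0.241, 0.233], 'tool_rot': [-179.923, 19.449, 170.023], 'force': [-0.846, -0.2, -1.376], 'grip_width': 0.043}
scene 707 ((599.6088256835938, -303.2177734375), (71.69300842285156, 102.42327117919922), 79.7201156616211)
wrist 3751 ((598.0617065429688, -300.6187744140625), (73.9298324584961, 98.14363861083984), 79.5849380493164)
```

View pics/w3.png

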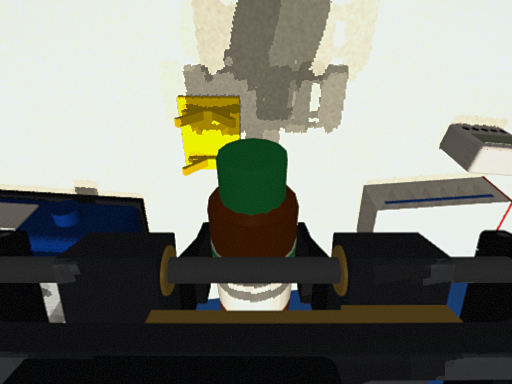

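Run:
```python
from h import *
o=env.get_obs(); p=np.array(o['tool_pos']); r=rot(o['tool_rot']); g=p-.005*r[:,2]
z=np.load('pics/w3.npz'); im,P=z['im'],z['P']; hsv=cv2.cvtColor(im,cv2.COLOR_RGB2HSV).astype(int)
m=(hsv[...,0]>50)&(hsv[...,0]<75)&(hsv[...,1]>120); m[:135]=0; m[215:]=0; m[:,:210]=0; m[:,295:]=0
c=(P[m]-g); c=c[np.isfinite(c).all(1)]
ax=np.array([np.cos(np.radians(170)),np.sin(np.radians(170)),0]); lat=np.cross([0,0,1],ax)
C=np.c_[c@ax,c@lat,c[:,2]]*1000; print(len(C),np.percentile(C,[1,50,99],axis=0).round(1))
s=C[(C[:,0]>40)&(C[:,0]<58)]; 
for a in (42,46,50,54,58): 
    t=C[abs(C[:,0]-a)<2]; 
    if len(t)>10: print(a,'lat mid',(t[:,1].min()+t[:,1].max())/2,'top',np.percentile(t[:,2],97))
T=tool(170,-20); u=np.array([.5995,-.302,.045])+.0052*ax+.005*T[:,2]
plan([(u+[0,0,.09],T),(u+[0,0,.005],T)])
```

```text
4529 [[ 44.  -13.9 -13.5]
 [ 61.6  -0.    8.7]
 [ 65.6  14.2  13.5]]
42 lat mid 0.3183609192003969 top 12.861282482773628
46 lat mid 0.09552890262806457 top 13.261738509653282
50 lat mid 0.01969739083466049 top 13.18948989756524
54 lat mid 0.23386393349150936 top 13.30640874307822
58 lat mid 0.4423626341441018 top 13.353427238373243
0 [0.041, -0.275, 0.544, -0.0, -0.001, -0.0] rows 2
0 [0.043, -0.275, 0.544, -0.001, -0.001, -0.0] rows 2
1 [0.29, -0.001, 0.798, 0.0, -0.0, -0.0] rows 2
```

Emit:
jog_arm([
  [[0.04,-0.28,0.54,0,0,0,0.7],[0.04,-0.28,0.54,0,0,0,0.7],[0.04,-0.28,0.54,0,0,0,0.7]],
])

```text
time_s: 10.05
tool_pos: [0.5867, -0.2733, 0.1829]
tool_rot: [-179.8, 19.6, 169.9]
force: [-1.0, -0.0, -0.6]
grip_width: 0.0432
grasp_force: 20.0
```

Emit:
jog_arm([
  [[0.04,-0.28,0.54,0,-0.002,0,0.7],[0.04,-0.28,0.54,0,-0.002,0,0.7],[0.04,-0.28,0.54,0,-0.002,0,0.7],[0.04,-0.28,0.54,0,-0.002,0,0.7]],
])

```text
time_s: 10.45
tool_pos: [0.5994, -0.3026, 0.1367]
tool_rot: [-179.7, 20.5, 170.2]
force: [-0.5, -0.2, -1.5]
grip_width: 0.0439
grasp_force: 20.0
```

Run:
```python
from h import *
show()
T=tool(170,-20); ax=T[:,0]*1; ax=np.array([np.cos(np.radians(170)),np.sin(np.radians(170)),0]);u=np.array([.5995,-.302,.045])+.0052*ax+.005*T[:,2]
plan([(u+[0,0,.012],T),(u+[0,0,.004],T)])
```

```text
{'time_s': 10.45, 'qpos': [21.287, 12.021, 7.051, 105.751, -10.851, 43.168, 114.705], 'tool_pos': [0.599, -0.303, 0.137], 'tool_rot': [-179.687, 20.472, 170.155], 'force': [-0.486, -0.178, -1.518], 'grip_width': 0.044}
0 [0.328, 0.011, 0.778, -0.001, 0.003, 0.001] rows 2
1 [0.027, -0.0, 0.075, -0.0, -0.0, -0.0] rows 2
```

Emit:
jog_arm([
  [[0.07,0.01,0.2,0,0.003,0,0.7],[0.15,0.01,0.4,0,0.003,0,0.7],[0.24,0.01,0.6,0,0.003,0,0.7],[0.33,0.01,0.78,0,0.003,0,0.7],[0.33,0.01,0.78,0,0.003,0,0.7]],
])

```text
time_s: 10.95
tool_pos: [0.5924, -0.2999, 0.0468]
tool_rot: [-179.8, 19.5, 170.2]
force: [-0.5, -0.3, -2.5]
grip_width: 0.0435
grasp_force: 20.0
```

Emit:
jog_arm([
  [[0.01,0,0.02,0,0,0,0.7],[0.02,0,0.05,0,0,0,0.7],[0.03,0,0.075,0,0,0,0.7],[0.03,0,0.075,0,0,0,0.7],[0.03,0,0.075,0,0,0,0.7]],
])

```text
time_s: 11.45
tool_pos: [0.5946, -0.3024, 0.0429]
tool_rot: [-179.6, 19.9, 170.1]
force: [-0.2, -0.4, -0.6]
grip_width: 0.0434
grasp_force: 20.0
```

Run:
```python
from h import *
show()
```

```text
{'time_s': 11.45, 'qpos': [22.515, 18.421, 5.876, 109.877, -13.728, 33.425, 118.109], 'tool_pos': [0.595, -0.302, 0.043], 'tool_rot': [-179.64, 19.873, 170.135], 'force': [-0.206, -0.353, -0.63], 'grip_width': 0.043}
```

Emit:
jog_arm([
  [[0.008,0,0.02,0,0,0,0.7],[0.008,0,0.02,0,0,0,0.7],[0.008,0,0.02,0,0,0,0.7]],
])

```text
time_s: 11.75
tool_pos: [0.5954, -0.302, 0.0415]
tool_rot: [-179.7, 20.0, 170.2]
force: [-0.9, 1.6, 5.3]
grip_width: 0.0436
grasp_force: 19.9
```

Emit:
jog_arm([
  [[0.004,0,0.01,0,0,0,0.7],[0.004,0,0.01,0,0,0,0.7],[0.004,0,0.01,0,0,0,0.7]],
])

```text
time_s: 12.05
tool_pos: [0.5957, -0.3018, 0.0412]
tool_rot: [-179.7, 20.0, 170.2]
force: [-3.4, 4.0, 10.4]
grip_width: 0.0435
grasp_force: 19.8
```

Emit:
jog_arm([
  [[-0.003,0,-0.008,0,0,0,0.7],[-0.003,0,-0.008,0,0,0,0.7]],
], grip_force=5)

```text
time_s: 12.25
tool_pos: [0.5956, -0.3017, 0.041]
tool_rot: [-179.7, 20.0, 170.2]
force: [2.2, 3.0, 4.0]
grip_width: 0.044
grasp_force: 5.0
```

Emit:
jog_arm([
  [[0,0,0,0,0,0,0.45],[0,0,0,0,0,0,0.4],[0,0,0,0,0,0,0.3],[0,0,0,0,0,0,0.2],[0,0,0,0,0,0,0.2]],
])

```text
time_s: 12.75
tool_pos: [0.5938, -0.3026, 0.0397]
tool_rot: [-179.6, 19.8, 170.1]
force: [0.3, 0.2, -0.0]
grip_width: 0.0662
grasp_force: 0.0
```

Emit:
jog_arm([
  [[0,0,0,0,0,0,0.1],[0,0,0,0,0,0,0.1],[0,0,0,0,0,0,0.1]],
])

```text
time_s: 13.05
tool_pos: [0.5942, -0.3023, 0.04]
tool_rot: [-179.7, 19.8, 170.1]
force: [-0.4, 0.1, -0.4]
grip_width: 0.0773
grasp_force: 0.0
```

Emit:
jog_arm([
  [[0,0,-0.15,0,0,0,0.1],[0,0,-0.35,0,0,0,0.1],[0,0,-0.6,0,0,0,0.1],[0,0,-0.9,0,0,0,0.1]],
])

```text
time_s: 13.45
tool_pos: [0.5633, -0.2962, 0.1257]
tool_rot: [-179.7, 19.8, 170.1]
force: [0.3, -0.1, -0.4]
grip_width: 0.0783
grasp_force: 0.0
```

Run:
```python
from h import *
show()
im,P=cloud('wrist'); np.savez('pics/w4.npz',im=im,P=P)
im2,P2=cloud('scene'); 
a=cv2.resize(im2[140:310,110:270,::-1],None,fx=2,fy=2); b=cv2.resize(im[:,:,::-1],(453,340))
cv2.imwrite('pics/w4.png',np.hstack([a,b]))
hsv=cv2.cvtColor(im2,cv2.COLOR_RGB2HSV).astype(int)
m=(P2[...,2]>.02)&(P2[...,2]<.08)&(np.hypot(P2[...,0]-.6,P2[...,1]+.303)<.085)&~((hsv[...,0]>20)&(hsv[...,0]<36)&(hsv[...,1]>150))
p=P2[m]; ax=np.array([np.cos(np.radians(-10.2)),np.sin(np.radians(-10.2))]); s=(p[:,:2]-[.5995,-.302])@ax
print(len(p),np.percentile(s,[1,5,50,95,99])*1000,np.percentile(p[:,2],[50,99]))
```

```text
{'time_s': 13.45, 'qpos': [21.921, 9.107, 7.288, 110.398, -10.722, 42.162, 115.79], 'tool_pos': [0.563, -0.296, 0.126], 'tool_rot': [-179.663, 19.785, 170.127], 'force': [0.321, -0.079, -0.437], 'grip_width': 0.078}
687 [-66.56666349 -58.09702169  10.08797981  46.30705717  47.23127872] [0.06021941 0.06838672]
```

View pics/w4.png

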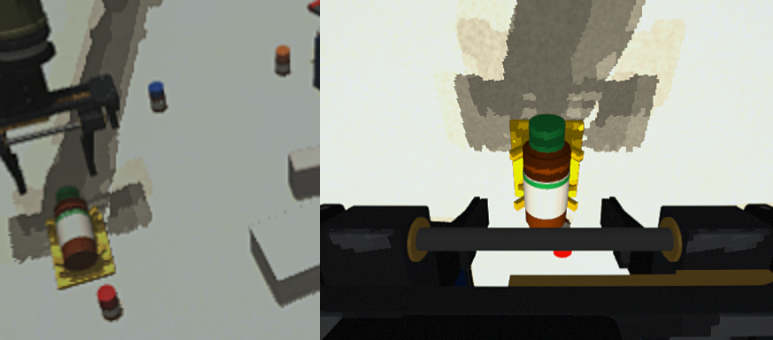

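Left half: the bottle lies in both saddles with its cap toward the robot and the red vial is untouched. The extent along the cradle is −66.6 to +47.2 mm, so it is centred, and the axis height is right. Now to the bar.

Run:
```python
from h import *
plan([((.53,-.25,.25),tool(150,-10)),((.405,.20,.27),tool(103,0))])
```

```text
0 [-0.003, 0.202, -0.636, 0.013, 0.029, 0.054] rows 2
0 [0.087, 0.168, -0.64, 0.013, 0.028, 0.054] rows 2
1 [0.812, 0.818, -0.193, 0.006, 0.013, 0.065] rows 3
1 [0.968, 0.632, -0.17, 0.006, 0.013, 0.065] rows 3
1 [0.722, 0.279, -0.092, 0.004, 0.009, 0.043] rows 2
1 [0.755, 0.178, -0.074, 0.004, 0.009, 0.044] rows 2
1 [0.774, 0.072, -0.054, 0.003, 0.009, 0.043] rows 2
```

Emit:
jog_arm([
  [[0,0.2,-0.64,0.013,0.029,0.054,0],[0,0.2,-0.64,0.013,0.029,0.054,0],[0,0.2,-0.64,0.013,0.029,0.054,0]],
])

```text
time_s: 13.85
tool_pos: [0.5493, -0.2718, 0.19]
tool_rot: [179.7, 15.0, 160.1]
force: [1.0, 0.2, 1.3]
grip_width: 0.0864
grasp_force: 0.0
```

Emit:
jog_arm([
  [[0.09,0.17,-0.64,0.013,0.029,0.054,0],[0.09,0.17,-0.64,0.013,0.029,0.054,0],[0.09,0.17,-0.64,0.013,0.029,0.054,0]],
])

```text
time_s: 14.15
tool_pos: [0.5305, -0.248, 0.2472]
tool_rot: [179.9, 9.6, 150.2]
force: [0.5, -0.4, -0.3]
grip_width: 0.0871
grasp_force: 0.0
```

Emit:
jog_arm([
  [[0.81,0.82,-0.19,0.006,0.013,0.065,0],[0.81,0.82,-0.19,0.006,0.013,0.065,0],[0.81,0.82,-0.19,0.006,0.013,0.065,0],[0.81,0.82,-0.19,0.006,0.013,0.065,0]],
])

```text
time_s: 14.55
tool_pos: [0.4968, -0.1327, 0.2484]
tool_rot: [179.4, 6.8, 138.6]
force: [0.3, 0.6, 0.5]
grip_width: 0.0871
grasp_force: 0.0
```

Emit:
jog_arm([
  [[0.97,0.63,-0.17,0.006,0.013,0.065,0],[0.97,0.63,-0.17,0.006,0.013,0.065,0],[0.97,0.63,-0.17,0.006,0.013,0.065,0],[0.97,0.63,-0.17,0.006,0.013,0.065,0]],
])

```text
time_s: 14.95
tool_pos: [0.4656, -0.0219, 0.2549]
tool_rot: [179.3, 4.4, 126.8]
force: [0.5, 0.2, -0.8]
grip_width: 0.0869
grasp_force: 0.0
```

Emit:
jog_arm([
  [[0.72,0.28,-0.09,0.004,0.009,0.043,0],[0.72,0.28,-0.09,0.004,0.009,0.043,0],[0.72,0.28,-0.09,0.004,0.009,0.043,0]],
])

```text
time_s: 15.25
tool_pos: [0.4453, 0.0528, 0.259]
tool_rot: [179.5, 2.7, 119.0]
force: [-0.2, -1.4, 0.7]
grip_width: 0.0867
grasp_force: 0.0
```

Emit:
jog_arm([
  [[0.75,0.18,-0.07,0.004,0.009,0.043,0],[0.75,0.18,-0.07,0.004,0.009,0.043,0],[0.75,0.18,-0.07,0.004,0.009,0.043,0]],
])

```text
time_s: 15.55
tool_pos: [0.425, 0.1271, 0.2627]
tool_rot: [180.0, 1.0, 111.2]
force: [0.0, -0.4, -0.7]
grip_width: 0.0867
grasp_force: 0.0
```

Emit:
jog_arm([
  [[0.77,0.07,-0.05,0.004,0.009,0.043,0],[0.77,0.07,-0.05,0.004,0.009,0.043,0],[0.77,0.07,-0.05,0.004,0.009,0.043,0],[0.77,0.07,-0.05,0.004,0.009,0.043,0]],
])

```text
time_s: 15.95
tool_pos: [0.4051, 0.1978, 0.2662]
tool_rot: [-179.3, -0.4, 103.2]
force: [0.9, -0.7, -0.8]
grip_width: 0.0867
grasp_force: 0.0
```

Run:
```python
from h import *
show()
im,P=cloud('wrist'); np.savez('pics/w5.npz',im=im,P=P); cv2.imwrite('pics/w5.png',im[...,::-1])
hsv=cv2.cvtColor(im,cv2.COLOR_RGB2HSV).astype(int)
m=((hsv[...,0]<8)|(hsv[...,0]>172))&(hsv[...,1]>110)&(P[...,2]>.1)&(P[...,2]<.125)&(P[...,0]<.47)
p=P[m]; print(len(p))
if len(p)>50:
    print(cv2.minAreaRect((p[:,:2]*1000).astype(np.float32)),np.percentile(p[:,2],[5,50,95]))
    u=np.linalg.svd(p[:,:2]-p[:,:2].mean(0),full_matrices=False)[2][0]; print(np.degrees(np.arctan2(u[1],u[0])),p.mean(0))
```

```text
{'time_s': 15.95, 'qpos': [-6.449, -5.842, -20.76, 106.071, -2.695, 79.981, -13.424], 'tool_pos': [0.405, 0.198, 0.266], 'tool_rot': [-179.3, -0.431, 103.19], 'force': [0.867, -0.674, -0.763], 'grip_width': 0.087}
1506
((416.40338134765625, 222.177001953125), (13.455795288085938, 125.22498321533203), 13.885897636413574) [0.11488733 0.1183018  0.12003689]
103.77419094188585 [0.41482288 0.22590287 0.11800531]
```

View pics/w5.png

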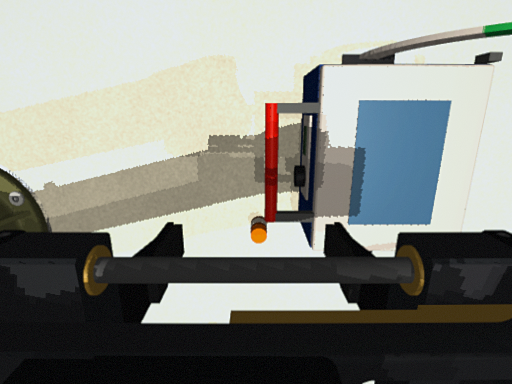

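Wrist view: red bar from (271,105) to (271,220), orange vial at (259,232). The fully open fingers would hit the cover edge, so I pre-close to about 36 mm before going down.

Run:
```python
from h import *
T=tool(103.6,0); B=np.array([.4164,.2222,.113])
plan([(B+[0,0,.08],T),(B-[0,0,.005],T)])
```

```text
0 [0.21, 0.175, 0.732, -0.004, -0.002, -0.003] rows 2
1 [-0.001, 0.0, 0.85, 0.0, -0.0, 0.0] rows 2
```

Emit:
jog_arm([
  [[0.21,0.175,0.73,-0.004,-0.002,-0.003,0.58],[0.21,0.175,0.73,-0.004,-0.002,-0.003,0.58],[0.21,0.175,0.73,-0.004,-0.002,-0.003,0.58],[0.21,0.175,0.73,-0.004,-0.002,-0.003,0.58],[0.21,0.175,0.73,-0.004,-0.002,-0.003,0.58]],
], grip_force=15)

```text
time_s: 16.5
tool_pos: [0.4164, 0.2242, 0.1956]
tool_rot: [179.8, -0.1, 103.7]
force: [0.2, 0.3, 0.0]
grip_width: 0.0547
grasp_force: 0.0
```

Emit:
jog_arm([
  [[0,0,0,0,0,0,0.58],[0,0,0,0,0,0,0.58],[0,0,0,0,0,0,0.58],[0,0,0,0,0,0,0.58],[0,0,0,0,0,0,0.58]],
])

```text
time_s: 17.0
tool_pos: [0.415, 0.2252, 0.194]
tool_rot: [179.9, -0.1, 103.8]
force: [-0.3, -0.2, -0.4]
grip_width: 0.0369
grasp_force: 0.0
```

Run:
```python
from h import *
show()
T=tool(103.6,0); B=np.array([.4164,.2222,.113])
plan([(B-[0,0,.005],T)])
```

```text
{'time_s': 17.0, 'qpos': [-8.066, -0.998, -23.154, 110.097, -0.539, 70.718, -17.204], 'tool_pos': [0.415, 0.225, 0.194], 'tool_rot': [179.936, -0.142, 103.836], 'force': [-0.298, -0.191, -0.36], 'grip_width': 0.037}
0 [-0.034, 0.005, 0.86, 0.0, -0.001, 0.001] rows 2
```

Emit:
jog_arm([
  [[-0.03,0,0.2,0,0,0,0.58],[-0.03,0,0.4,0,0,0,0.58],[-0.03,0,0.6,0,0,0,0.58],[-0.03,0,0.75,0,0,0,0.58],[-0.03,0,0.86,0,0,0,0.58]],
])

```text
time_s: 17.5
tool_pos: [0.4153, 0.2223, 0.1068]
tool_rot: [-180.0, -0.1, 103.8]
force: [-0.4, 0.6, -0.3]
grip_width: 0.0369
grasp_force: 0.0
```

Emit:
jog_arm([
  [[0,0,0,0,0,0,0.9],[0,0,0,0,0,0,0.9],[0,0,0,0,0,0,0.9],[0,0,0,0,0,0,0.9],[0,0,0,0,0,0,0.9]],
])

```text
time_s: 18.0
tool_pos: [0.4164, 0.2228, 0.1087]
tool_rot: [179.8, -0.2, 103.8]
force: [0.6, 0.8, 1.0]
grip_width: 0.0133
grasp_force: 15.0
```

Emit:
jog_arm([
  [[0,0,0,0,0,0,0.95],[0,0,0,0,0,0,0.95],[0,0,0,0,0,0,0.95]],
])

```text
time_s: 18.3
tool_pos: [0.4164, 0.2228, 0.1084]
tool_rot: [179.9, -0.2, 103.8]
force: [2.0, 0.5, 1.8]
grip_width: 0.0134
grasp_force: 15.0
```

Run:
```python
from h import *
show()
o=env.get_obs(); p=np.array(o['tool_pos']); T=rot(o['tool_rot'])
c=np.array([np.cos(np.radians(13.6)),np.sin(np.radians(13.6)),0]); 
wps=[(p+.212*((1-np.cos(q))*c+np.sin(q)*np.array([0,0,1])),T) for q in (.12,.24,.36,.48,.6,.7,.8,.9,1.0,1.1)]
plan(wps)
```

```text
{'time_s': 18.3, 'qpos': [-8.477, 3.984, -23.424, 115.869, 1.696, 60.298, -18.861], 'tool_pos': [0.416, 0.223, 0.108], 'tool_rot': [179.856, -0.163, 103.825], 'force': [1.979, 0.535, 1.765], 'grip_width': 0.013}
0 [0.001, 0.016, -0.254, 0.0, 0.0, 0.0] rows 2
1 [0.0, 0.046, -0.25, 0.0, 0.0, 0.0] rows 2
2 [0.001, 0.076, -0.242, 0.0, 0.0, 0.0] rows 2
3 [-0.0, 0.104, -0.232, 0.0, 0.0, 0.0] rows 2
4 [-0.0, 0.131, -0.218, 0.0, 0.0, 0.0] rows 2
5 [-0.0, 0.129, -0.168, 0.0, 0.0, 0.0] rows 2
6 [-0.0, 0.145, -0.155, 0.0, 0.0, 0.0] rows 2
7 [-0.0, 0.159, -0.14, 0.0, 0.0, 0.0] rows 2
8 [-0.001, 0.173, -0.122, 0.0, 0.0, 0.0] rows 2
9 [-0.0, 0.184, -0.105, 0.0, 0.0, 0.0] rows 2
```

Emit:
jog_arm([
  [[0,0.007,-0.169,0,0,0,0.95],[0,0.027,-0.338,0,0,0,0.95],[0,0.061,-0.504,0,0,0,0.95],[0,0.095,-0.626,0,0,0,0.95],[0,0.136,-0.747,0,0,0,0.95]],
])

```text
time_s: 18.8
tool_pos: [0.43, 0.2259, 0.183]
tool_rot: [179.8, -0.2, 103.8]
force: [7.5, 3.5, -4.3]
grip_width: 0.0136
grasp_force: 15.0
```

Emit:
jog_arm([
  [[0,0.057,-0.137,0,0,0,0.95],[0,0.124,-0.27,0,0,0,0.95],[0,0.199,-0.397,0,0,0,0.95],[0,0.284,-0.519,0,0,0,0.95],[0,0.363,-0.619,0,0,0,0.95]],
])

```text
time_s: 19.3
tool_pos: [0.4666, 0.2345, 0.2439]
tool_rot: [179.7, -0.2, 103.8]
force: [12.2, 5.0, -11.5]
grip_width: 0.013
grasp_force: 15.6
```

```bash
cat >> h.py <<'E'
def angle():
    o=env.get_obs(); p=np.array(o['tool_pos'])-.005*rot(o['tool_rot'])[:,2]
    c=np.array([np.cos(np.radians(13.6)),np.sin(np.radians(13.6))]); H=np.array([.4164,.2228])+.212*c
    a,z=(H-p[:2])@c,p[2]-.1134; return np.arctan2(z,a),np.hypot(a,z)
E
python3 - <<'E'
from h import *
show(); print(angle())
im,P=cloud('side'); cv2.imwrite('pics/sd1.png',cv2.resize(im[100:350,60:360,::-1],None,fx=2,fy=2))
E
```

```text
{'time_s': 19.3, 'qpos': [-7.847, 3.409, -22.457, 100.112, 1.224, 76.411, -16.744], 'tool_pos': [0.467, 0.235, 0.244], 'tool_rot': [179.716, -0.201, 103.804], 'force': [12.198, 5.05, -11.542], 'grip_width': 0.013}
(np.float64(0.7010890969748856), np.float64(0.21000473221263072))
```

View pics/sd1.png

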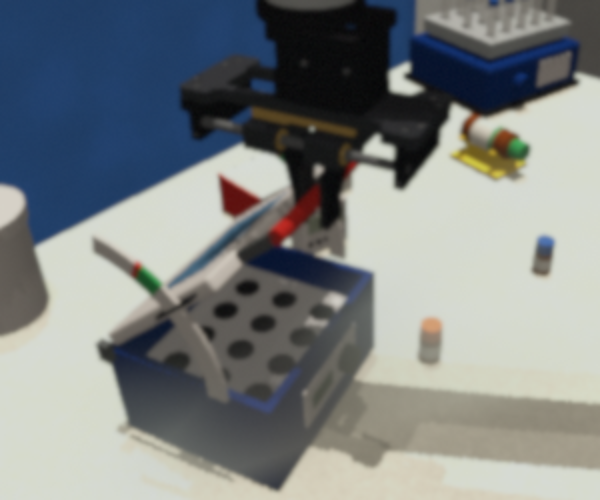

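The cover has lifted to about 0.7 rad (black line below the green band) and the bystanders are undisturbed. A 17 N radial pull shows my arc is slightly too wide, so I ease inward about 2 mm.

Emit:
jog_arm([
  [[0,0.015,0.013,0,0,0,0.95],[0,0.015,0.013,0,0,0,0.95],[0,0.015,0.013,0,0,0,0.95]],
])

```text
time_s: 19.65
tool_pos: [0.4656, 0.2343, 0.2425]
tool_rot: [180.0, -0.1, 103.8]
force: [2.7, 2.6, -4.6]
grip_width: 0.0132
grasp_force: 15.2
```

Emit:
jog_arm([
  [[0,0.07,-0.079,0,0,0,0.95],[0,0.144,-0.155,0,0,0,0.95],[0,0.225,-0.22,0,0,0,0.95],[0,0.305,-0.285,0,0,0,0.95],[0,0.39,-0.35,0,0,0,0.95]],
])

```text
time_s: 20.15
tool_pos: [0.504, 0.2433, 0.2785]
tool_rot: [180.0, -0.1, 103.8]
force: [3.5, 0.9, -6.6]
grip_width: 0.0127
grasp_force: 15.3
```

Run:
```python
from h import *
show(); print(angle())
```

```text
{'time_s': 20.15, 'qpos': [-8.274, 7.507, -22.148, 91.971, 2.755, 81.043, -16.865], 'tool_pos': [0.504, 0.243, 0.279], 'tool_rot': [179.993, -0.108, 103.814], 'force': [3.509, 0.871, -6.551], 'grip_width': 0.013}
(np.float64(0.9485378166306283), np.float64(0.2093735185495111))
```

Emit:
jog_arm([
  [[0,0.09,-0.054,0,0,0,0.95],[0,0.163,-0.096,0,0,0,0.95],[0,0.237,-0.136,0,0,0,0.95],[0,0.294,-0.166,0,0,0,0.95],[0,0.352,-0.192,0,0,0,0.95]],
])

```text
time_s: 20.65
tool_pos: [0.5382, 0.2515, 0.2977]
tool_rot: [180.0, -0.1, 103.8]
force: [0.9, -3.1, -2.3]
grip_width: 0.013
grasp_force: 15.1
```

Emit:
jog_arm([
  [[0,0,0,0,0,0,0.95],[0,0,0,0,0,0,0.95]],
])

```text
time_s: 20.85
tool_pos: [0.5379, 0.2515, 0.2975]
tool_rot: [180.0, -0.1, 103.8]
force: [1.6, -2.8, -1.8]
grip_width: 0.0132
grasp_force: 15.0
```

Run:
```python
from h import *
show(); print(angle())
im,P=cloud('side'); cv2.imwrite('pics/sd2.png',cv2.resize(im[160:330,80:280,::-1],None,fx=3.5,fy=3.5,interpolation=cv2.INTER_CUBIC))
# cover plane angle from depth: blue window / white cover points
for n in('scene','side'):
    im,P=cloud(n); 
    c=np.array([np.cos(np.radians(13.6)),np.sin(np.radians(13.6)),0]); l=np.array([-c[1],c[0],0]); H=np.array([.4164,.2228,.113])+.212*c
    D=P-H; a,b,z=D@(-c),D@l,D[...,2]
    hsv=cv2.cvtColor(im,cv2.COLOR_RGB2HSV).astype(int)
    m=(a>0.01)&(a<.16)&(abs(b)<.09)&(z>.02)&(z<.16)&(hsv[...,0]>90)&(hsv[...,0]<125)&(hsv[...,1]>80)&(np.arctan2(z,a)>.8)&(np.arctan2(z,a)<1.4)
    if m.sum()>30:
        X=np.c_[a[m],z[m]]; u=np.linalg.svd(X-X.mean(0),full_matrices=False)[2][0]; print(n,m.sum(),'plane angle',np.arctan2(abs(u[1]),abs(u[0])))
```

```text
{'time_s': 20.85, 'qpos': [-8.892, 11.444, -21.855, 85.538, 4.172, 83.768, -16.999], 'tool_pos': [0.538, 0.251, 0.297], 'tool_rot': [179.959, -0.104, 103.801], 'force': [1.61, -2.788, -1.764], 'grip_width': 0.013}
(np.float64(1.1386130296753538), np.float64(0.2081954375767054))
scene 608 plane angle 1.1472214436989205
```

View pics/sd2.png

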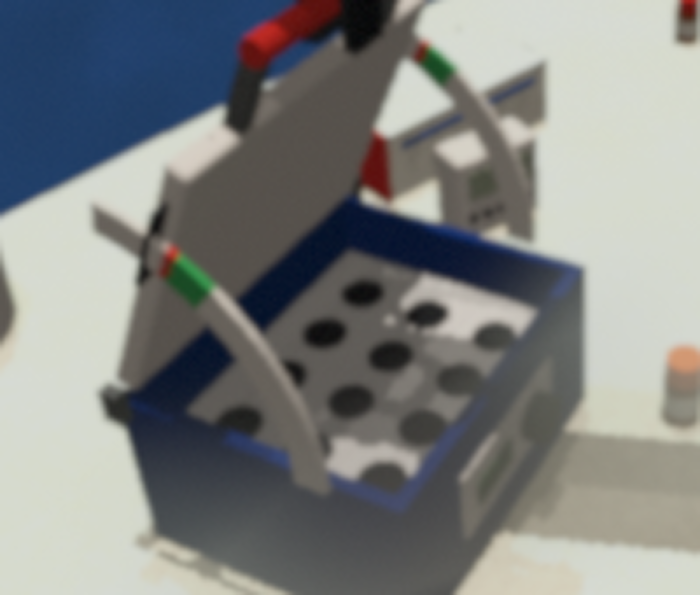

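The black line (152,240) is just beyond the red mark (170,255) on the side arc, and the cover plane measures 1.147 rad, so it is past balance. Now back into the green band.

Emit:
jog_arm([
  [[0,-0.076,0.037,0,0,0,0.95],[0,-0.151,0.076,0,0,0,0.95],[0,-0.224,0.118,0,0,0,0.95],[0,-0.28,0.152,0,0,0,0.95],[0,-0.333,0.186,0,0,0,0.95]],
])

```text
time_s: 21.5
tool_pos: [0.5049, 0.2438, 0.2786]
tool_rot: [179.9, -0.1, 103.8]
force: [4.3, -2.9, -2.9]
grip_width: 0.0132
grasp_force: 15.1
```

Emit:
jog_arm([
  [[0,0,0,0,0,0,0.95],[0,0,0,0,0,0,0.95],[0,0,0,0,0,0,0.95],[0,0,0,0,0,0,0.95],[0,0,0,0,0,0,0.95]],
])

```text
time_s: 22.0
tool_pos: [0.5055, 0.244, 0.2791]
tool_rot: [179.9, -0.1, 103.8]
force: [2.3, -4.6, -2.2]
grip_width: 0.0131
grasp_force: 15.1
```

Run:
```python
from h import *
show(); print(angle())
im,P=cloud('scene')
c=np.array([np.cos(np.radians(13.6)),np.sin(np.radians(13.6)),0]); l=np.array([-c[1],c[0],0]); H=np.array([.4164,.2228,.113])+.212*c
D=P-H; a,b,z=D@(-c),D@l,D[...,2]; hsv=cv2.cvtColor(im,cv2.COLOR_RGB2HSV).astype(int); t=np.arctan2(z,a)
m=(a>0.01)&(a<.16)&(abs(b)<.09)&(z>.02)&(z<.16)&(hsv[...,0]>90)&(hsv[...,0]<125)&(hsv[...,1]>80)&(t>.7)&(t<1.4)
X=np.c_[a[m],z[m]]; u=np.linalg.svd(X-X.mean(0),full_matrices=False)[2][0]; print(m.sum(),'plane angle',np.arctan2(abs(u[1]),abs(u[0])))
for n,q in dict(vo=(.429,.110),vb=(.404,-.101),vr=(.706,-.30)).items():
    k=(np.hypot(P[...,0]-q[0],P[...,1]-q[1])<.03)&(P[...,2]>.043)&(P[...,2]<.055); print(n,k.sum(),P[k].mean(0).round(3))
im,P=cloud('side'); cv2.imwrite('pics/sd3.png',cv2.resize(im[130:330,60:360,::-1],None,fx=2.6,fy=2.6,interpolation=cv2.INTER_CUBIC))
```

```text
{'time_s': 22.0, 'qpos': [-8.278, 7.666, -22.17, 91.739, 2.799, 81.074, -16.879], 'tool_pos': [0.506, 0.244, 0.279], 'tool_rot': [179.946, -0.142, 103.82], 'force': [2.272, -4.555, -2.228], 'grip_width': 0.013}
(np.float64(0.9564839464766417), np.float64(0.2089026637447392))
787 plane angle 0.9688981309136753
vo 28 [0.43  0.106 0.046]
vb 42 [ 0.403 -0.104  0.046]
vr 66 [ 0.706 -0.3    0.046]
```

View pics/sd3.png

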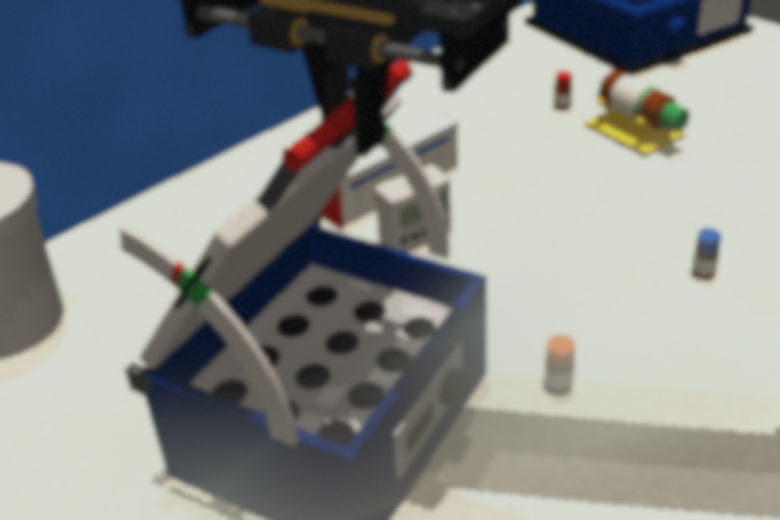

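The black line at (193,283) crosses the green band, with the cover at about 0.96 rad and held steady. The bottle lies in the cradle at (640,100), and the vials are in place.

Run:
```python
from h import *
print(env.sign_off())
```

```text
the job is handed in; nothing more can be done
None
```

The job is handed in at about 22 s: the bottle lies centred in the cradle, and the cover was taken past balance to about 1.14 rad, then brought back and held steady at about 0.96 rad, inside the green band. The vials, timer and carton look undisturbed in the final pictures.

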